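# Tip the crate back and slide the flat bar under it

### The job

Tip the little wooden crate back onto its rear bottom edge until it leans on the rail of the steel rest behind it and stays there by itself. Then take the short plain flat steel bar (not the chisel or the spanner) and slide it, flat on the bench and end first, straight in under the middle of the crate's raised front, so that at least 20 mm of it lies under the crate. Leave the crate leaning and the bar lying there, ready for levering.

Things in the scene. Friction and masses are not known exactly. Their poses are not given: they have to be found in the camera images.
- crate_center (a point): centre of the battened wooden crate, 60 deep (x) x 90 wide (y) x 170 mm tall (z), 0.6 kg; upright, its back 2-6 mm from the rest's toe strip; x points back. Push the front face in the middle, 130-150 mm up, toward the rest (2 N): past 19 deg it falls on by itself and leans at 37 deg, front bottom edge then 36 mm up and 55 mm in front of the toe strip (room for 35 mm of bar)
- blade_center (a point): centre (half-way up) of the loose plain flat steel bar, 160 mm long (x) x 32 wide (y) x 8 thick (z), 0.28 kg, both ends alike. Lies flat on the bench inside the square-tube frame (25 mm high) on the right, in one of three places beside a cold chisel and a spanner of like length
- rest: dark steel tipping rest fixed behind the crate. Origin: on the bench, middle of its toe strip's front face, where the crate's rear edge pivots; x points back, away from the crate, z up. Toe strip 6 mm high, 126 wide. Round rail along y, 16 mm thick, 132 long, axis 61 mm behind the origin and 80 mm up; uprights 95 mm high, end 70 mm behind the origin

How it is judged:
On the way:
1. the crate leans back by itself against the rest, tipped 25 to 45 degrees, not touched by the robot (angle between crate_center's own z axis and vertical between 0.44 and 0.79 rad and contact force between crate and the fingers below 0.1 N and contact force between crate and rest above 0.2 N), for 0.2 s.
At the end, for the whole second after the job is handed in: Crate leaning on the rest, tipped 25-45 deg, square to it within 15 deg. Bar flat on the bench, within 15 deg of the rest's x axis, its centre within 35 mm sideways of the rest's middle and 50-119 mm in front of the toe strip (15 mm or more under the crate). All at rest (angle between crate_center's own z axis and vertical between 0.44 and 0.79 rad and x of crate_center in the frame of rest between -0.02 and 0.06 m and angle between the y axis of crate_center and the y axis of rest, either way round below 0.26 rad and contact force between crate and rest above 0.2 N and x of blade_center in the frame of rest between -0.119 and -0.05 m and y of blade_center in the frame of rest between -0.035 and 0.035 m and angle between the x axis of blade_center and the x axis of rest, either way round below 0.26 rad and angle between blade_center's own z axis and vertical below 0.1 rad and height (world z) of blade_center below 0.012 m and linear speed of each of crate, flat_blade below 0.02 m/s); the robot touches nothing.
It also fails if it takes over 56 s, if anything falls off the work surface, if the arm or the gripper's body presses on something with over 40 N, if the wrist force passes 120 N, or if a joint passes its speed limit or range.

### The arm

A 6-joint arm with a two-finger parallel gripper is mounted at the origin on a cart in front of the work surface, level with it; the furniture and walls round the work are solid. World frame = base frame: x ahead of the robot, y to its left, z up, the work surface at z = 0. Lengths are in m, angles in rad, forces in N, time in s.
With the tool pointing down it reaches from about 0.35 to 0.725 m from the base axis. Payload 6 kg.
Tool frame: the origin (TCP) lies between the finger pads; the fingertips stand 14 mm ahead of it and the grasp point (between the pads) lies 5 mm behind it; z points along the fingers, y is the line along which they close (so a half turn about z gives the same grasp; the last joint's range is limited). The gripper opens to 85 mm and grips with 20 to 120 N. Pads are 22 mm wide; open, the fingers measure 114 mm over their backs; the gripper's body (76 mm by 85 mm) begins 54 mm behind the grasp point. The pads swing forward as they close: fully open they stand 13 mm farther back than shut.
Start: joints at [1.563, 0.04, 0.085, 0, -1.615, -0.334], TCP at [0.201, 0.565, 0.221] pointing down, gripper open.
Joint ranges: [-2.56, 2.56], [-1.29, 2.01], [-1.08, 1.49], [-3.29, 1.98], [-2.81, -0.18], [-2.99, 2.99]. Speed limits (rad/s): [2.57, 2.57, 3.01, 3.14, 3.14, 3.14].

### API

Orientations are given as [roll, pitch, yaw] about the fixed x, y, z axes, in that order (R = Rz(yaw) Ry(pitch) Rx(roll)).
In Python, from bench import env gives the robot as it stands.
- The arm moves only by the shell command python3 -m pendant 'ROWS' [FORCE]. ROWS is a JSON object of lists of equal length, an entry for each row: "delta_pos": the shift along the tool's x, y, z in units of 500 mm (1.0 is 500 mm), a list of three; "angular": the turn, a rotation vector about the tool's x, y, z in units of 0.5 rad (1.0 is 0.5 rad), a list of three; "claw": the opening, from 0 (shut) to 1 (fully open). In form: {"delta_pos": [[dx, dy, dz], ...], "angular": [[ax, ay, az], ...], "claw": [claw, ...]}. A call has exactly 10 rows; each row is the pose to reach, as a shift and turn from the pose commanded when the call began, along the tool's axes at that moment; what a row does not reach only later rows make up. A row lasts 1/10 s, in which the tool goes at most 50 mm and 8.59 degrees, less where a joint would pass 70% of its speed; a pose out of reach is approached as far as the arm can. A call with a number of a shift or a turn outside -1 to 1 is refused whole. A call with a gripper value outside its range is refused whole. The fingers move at their own pace and stop on an object; FORCE is the grip in N (left out, the last holds). Time passes only in rows, so rows that repeat a pose let the fingers close, or fill a call up. It gives the time, the measured TCP pose, the force, the opening and the grip force at its end, in the units of the state.
- env.observe(): the state, without advancing time (a new reading comes with each control period).
- env.grab_frame(name): name is "scene" or "top" or "wrist"; returns (picture, depth): 420x560x3 uint8, red, green, blue; 420x560 float32, m along the optical axis (not along the pixel's ray), 0 where there is no reading.
- env.get_calibration(name): a dict with "fx", "fy", "cx", "cy" (pixels), "R" (3x3) and "t" (3): a world point X has camera coordinates R X + t. Camera axes: x right, y down, z forward; pixel columns grow to the right and rows downward; lengths in m; the calibration is good to about 2 mm. A picture is of the moment at which its call begins: read the wrist's pose just before it. get_calibration takes no time and is no camera call; for the wrist camera it gives the pose at the moment of the call.
- env.job_done(): hands the job in; it is judged then, once.
The state is a dict: "t": time; "joint_pos": joint angles; "joint_vel": joint speeds; "effort": joint torques, N m; "ee_pos": TCP position; "ee_rot": TCP orientation; "contact_force": force on the tool from outside, world axes, zero at the start; "wrist_torque": the same for the moment, N m; "gripper_width": finger opening in m; "gripper_force": force on a finger pad.
Only numpy, scipy, OpenCV 4.12 (cv2) and the standard library are available. Lean on these libraries where they do the work, as an engineer would, in place of code of your own. Each camera call takes 0.05 s, during which the arm holds its last target. There are 200 camera calls.

## Working session

There is one attempt and no reset: what is moved stays moved. The work goes in short steps, Python scripts to look and compute and a shell command to move; the robot and the scene stay as the last step left them, time stands still between calls to the robot, and variables do not carry over. Pictures are saved under pics/ and viewed, at most 10 in all, crops included, and the job is handed in when it is done.

```bash
ls; mkdir -p pics
python3 - <<'E'
from bench import env
import cv2,numpy as np,pickle
o=env.observe();print(o['t'],o['ee_pos'],o['ee_rot'],o['gripper_width'])
for n in('scene','top'):
    p,d=env.grab_frame(n);c=env.get_calibration(n);pickle.dump((p,d,c),open(n+'.pkl','wb'))
    cv2.imwrite(f'pics/{n}0.png',p[:,:,::-1]);print(n,c['R'],c['t'])
E
```

```text
pics
0.0 [0.20097004 0.56502903 0.21972445] [ 3.14010504e+00 -1.58518918e-04 -3.41799747e-01] 0.08532341164005222
scene [[ 0.83128832 -0.55582378 -0.00443434]
 [-0.27394556 -0.40274453 -0.87335598]
 [ 0.48364612  0.72722539 -0.48706228]] [-0.55262336  0.16375309  1.1601095 ]
top [[-0.44333093 -0.89633193  0.00683799]
 [-0.72249949  0.3528165  -0.59457128]
 [ 0.53052067 -0.26853228 -0.80401383]] [0.11207803 0.50840681 0.67664253]
```

View pics/scene0.png

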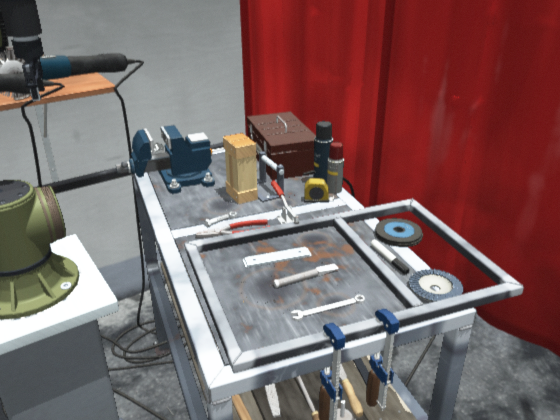

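View pics/top0.png

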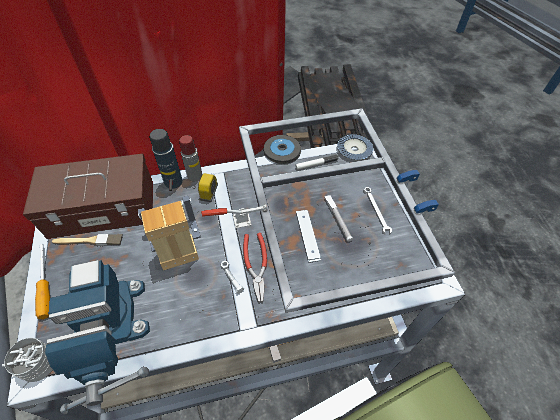

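The bar is the white flat piece at scene (278,257) / top (307,236). The crate is at scene (240,168) / top (170,235), with the rest behind it, mostly hidden.

```bash
cat > h.py <<'E'
import numpy as np,cv2,pickle
def cloud(p,d,c):
    v,u=np.mgrid[:420,:560];P=np.stack([(u-c['cx'])/c['fx']*d,(v-c['cy'])/c['fy']*d,d],-1)
    W=(P-c['t'])@c['R'];W[d==0]=np.nan;return W
def rect(W,m,nm):
    q=W[m][:,:2].astype(np.float32);r=cv2.minAreaRect(q*1000)
    print(nm,m.sum(),'c',np.round(r[0],1),'size',np.round(r[1],1),'ang',round(r[2],1),'z',np.round(np.nanmedian(W[m][:,2]),4))
E
python3 - <<'E'
from h import *
for n in('scene','top'):
    p,d,c=pickle.load(open(n+'.pkl','rb'));W=cloud(p,d,c);z=W[...,2]
    cu,cv=(240,140) if n=='scene' else (165,220)
    print(n,'crate px',W[cv,cu],'bar px',W[257,278] if n=='scene' else W[236,307])
    B=np.zeros(z.shape,bool)
    if n=='scene':B[236:275,236:318]=1
    else:B[200:270,285:325]=1
    br=p.min(2)>150
    def big(m):
        k,l,s,_=cv2.connectedComponentsWithStats(m.astype(np.uint8));return l==1+np.argmax(s[1:,4])
    m=big(B&(z>.003)&(z<.014)&br); rect(W,m,'bar')
    x,y=W[...,0],W[...,1]
    c0=W[cv,cu]
    near=np.hypot(x-c0[0],y-c0[1])<.12
    m=big(near&(z>.160)&(z<.18));rect(W,m,'cratetop')
    wood=(p[...,0].astype(int)-p[...,2]>40)
    m=near&wood&(z>.02)&(z<.18);m=big(m);rect(W,m,'crate all')
    g=near&~wood&(z>.012)&(z<.1)
    print('rest pts',g.sum())
    q=W[g];np.save(n+'_rest.npy',q)
    k=(q[:,2]>.075)&(q[:,2]<.1)
    if k.sum()>5: print('rest top', cv2.fitLine((q[k][:,:2]*1000).astype(np.float32),cv2.DIST_HUBER,0,.01,.01).ravel(), q[k].min(0),q[k].max(0))
# crops
a=pickle.load(open('scene.pkl','rb'))[0][115:235,190:350];b=pickle.load(open('top.pkl','rb'))[0][175:295,110:270]
cv2.imwrite('pics/c1.png',np.hstack([cv2.resize(a,(400,300)),cv2.resize(b,(400,300))])[:,:,::-1])
E
```

```text
scene crate px [0.59869431 0.09573816 0.17142992] bar px [ 0.50685013 -0.22573816  0.00843792]
bar 572 c [ 509.  -218.5] size [ 42.4 157.2] ang 73.1 z 0.0069
cratetop 373 c [598.  102.5] size [96.  60.9] ang 83.3 z 0.1691
crate all 1738 c [599.5 101.3] size [97.9 65. ] ang 83.9 z 0.1097
rest pts 476
rest top [7.9138368e-02 9.9686366e-01 6.8779437e+02 8.8869339e+01] [0.56957829 0.02624885 0.07514531] [0.70580169 0.15860097 0.09910512]
top crate px [0.58757541 0.1042634  0.16843574] bar px [ 0.50245652 -0.21182555  0.00721901]
bar 582 c [ 508.6 -217.1] size [ 32.2 158.5] ang 73.7 z 0.0071
cratetop 1017 c [599.7 105.1] size [90.  62.5] ang 84.8 z 0.1697
crate all 1272 c [631.9 104.6] size [ 92.  131.3] ang 88.8 z 0.1692
rest pts 745
rest top [ 8.3808851e-01 -5.4553425e-01  6.2418939e+02  7.8606155e+01] [0.56854606 0.0297537  0.07509953] [0.70070224 0.15909219 0.09979881]
```

View pics/c1.png

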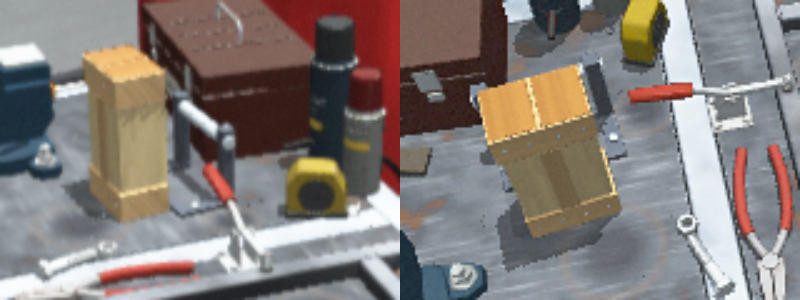

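The close-up confirms the crate is upright, with the rest's rail and uprights directly behind it, and roughly parallel (yaw about -5.5°). The toggle clamp is to its right. The bar lies at yaw -16° in the frame.

```bash
cat >> h.py <<'E'
from scipy.spatial.transform import Rotation as Ro
def go(x,y,z,yaw):
    from bench import env
    o=env.observe();R=Ro.from_euler('xyz',o['ee_rot']);T=Ro.from_euler('xyz',[np.pi,0,yaw])
    print('dpos',np.round(R.inv().apply(np.array([x,y,z])-o['ee_pos'])/.5,4),'ang',np.round((R.inv()*T).as_rotvec()/.5,4),'t',o['t'])
YR=-.095;O=np.array([.633,.101])
def rw(a,b=0): c,s=np.cos(YR),np.sin(YR);return O+[c*a-s*b,s*a+c*b]
E
python3 - <<'E'
from h import *
W=np.concatenate([cloud(*pickle.load(open(n+'.pkl','rb'))).reshape(-1,3) for n in('scene','top')])
a=np.array([.201,.565]);b=rw(-.095);print(b)
for s in np.linspace(0,1,9):
    c=a+s*(b-a);k=np.hypot(*(W[:,:2]-c).T)<.08;zz=W[k,2];zz=zz[zz<.35];print(c.round(3),len(zz),np.percentile(zz,99) if len(zz) else '')
print('bar->crate');a=np.array([.509,-.218])
for s in np.linspace(0,1,7):
    c=a+s*(b-a);k=np.hypot(*(W[:,:2]-c).T)<.08;zz=W[k,2];zz=zz[zz<.35];print(c.round(3),len(zz),np.percentile(zz,99.5) if len(zz) else '')
# things in landing corridor: rest x -.25..-.07, |y|<.06
d=W[:,:2]-O;c,s=np.cos(YR),np.sin(YR);X=d[:,0]*c+d[:,1]*s;Y=-d[:,0]*s+d[:,1]*c
k=(X>-.25)&(X<-.07)&(abs(Y)<.07)&(W[:,2]>.006)&(W[:,2]<.2);print('corridor',k.sum(),np.c_[X,Y,W[:,2]][k][:200:10].round(3))
go(*b,.142,YR)
E
```

```text
[0.53842837 0.11001143]
[0.201 0.565] 1541 0.34754623305187005
[0.243 0.508] 1233 0.348019503726877
[0.285 0.451] 1117 0.034775008779957886
[0.328 0.394] 3231 0.1368454542035911
[0.37  0.338] 9109 0.15460425608991585
[0.412 0.281] 12878 0.15448790623555686
[0.454 0.224] 10097 0.1535208424208646
[0.496 0.167] 5530 0.028520911059016395
[0.538 0.11 ] 7363 0.17151539386479933
bar->crate
[ 0.509 -0.218] 5221 0.01004724064012718
[ 0.514 -0.163] 4681 0.026796607549013512
[ 0.519 -0.109] 4430 0.027006928721963516
[ 0.524 -0.054] 3962 0.02661467206067769
[0.529 0.001] 4524 0.165618673542781
[0.534 0.055] 6817 0.17158720035084224
[0.538 0.11 ] 7363 0.17186800814876865
corridor 0 []
dpos [0.9409 0.631  0.1566] ang [ 2.700e-03  1.000e-04 -4.935e-01] t 0.1
```

```bash
python3 -m pendant '{"delta_pos":[[0.94,0.63,0],[0.94,0.63,0],[0.94,0.63,0],[0.94,0.63,0],[0.94,0.63,0],[0.94,0.63,0],[0.94,0.63,0],[0.94,0.63,0],[0.94,0.63,0],[0.94,0.63,0]],"angular":[[0,0,-0.49],[0,0,-0.49],[0,0,-0.49],[0,0,-0.49],[0,0,-0.49],[0,0,-0.49],[0,0,-0.49],[0,0,-0.49],[0,0,-0.49],[0,0,-0.49]],"claw":[0,0,0,0,0,0,0,0,0,0]}' 30
python3 - <<'E'
from h import *
go(*rw(-.095),.142,YR)
E
```

```text
t: 1.1
ee_pos: [0.4998, 0.1619, 0.2204]
ee_rot: [-3.141, 0.0, -0.097]
contact_force: [1.4, 1.1, -0.6]
gripper_width: -0.0
gripper_force: 0.0
dpos [0.087  0.0959 0.1567] ang [-0.0002  0.0005 -0.0031] t 1.1
```

```bash
python3 -m pendant '{"delta_pos":[[0.07,0.096,0],[0.087,0.096,0],[0.087,0.096,0.08],[0.087,0.096,0.157],[0.087,0.096,0.157],[0.087,0.096,0.157],[0.087,0.096,0.157],[0.087,0.096,0.157],[0.087,0.096,0.157],[0.087,0.096,0.157]],"angular":[[0,0,0],[0,0,0],[0,0,0],[0,0,0],[0,0,0],[0,0,0],[0,0,0],[0,0,0],[0,0,0],[0,0,0]],"claw":[0,0,0,0,0,0,0,0,0,0]}'
python3 - <<'E'
from h import *
from bench import env
p,d=env.grab_frame('top');p2,d2=env.grab_frame('scene')
cv2.imwrite('pics/t1.png',np.hstack([cv2.resize(p2[95:245,150:350],(400,300)),cv2.resize(p[155:305,90:290],(400,300))])[:,:,::-1])
E
```

```text
t: 2.1
ee_pos: [0.538, 0.1121, 0.143]
ee_rot: [-3.141, -0.001, -0.097]
contact_force: [0.3, -0.6, -0.1]
gripper_width: 0.0001
gripper_force: 0.0
```

View pics/t1.png

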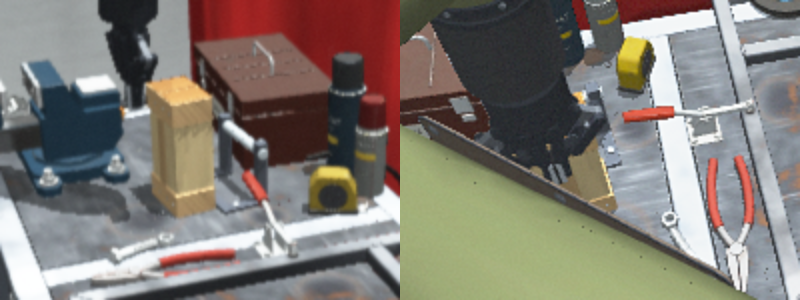

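The fingers stand centred in front of the crate. Next comes the push.

```bash
python3 -m pendant '{"delta_pos":[[0.02,0,0],[0.035,0,0],[0.045,0,0],[0.056,0,0],[0.067,0,0],[0.078,0,0],[0.089,0,0],[0.1,0,0],[0.111,0,0],[0.122,0,0]],"angular":[[0,0,0],[0,0,0],[0,0,0],[0,0,0],[0,0,0],[0,0,0],[0,0,0],[0,0,0],[0,0,0],[0,0,0]],"claw":[0,0,0,0,0,0,0,0,0,0]}'
```

```text
t: 3.2
ee_pos: [0.599, 0.1059, 0.1421]
ee_rot: [3.142, -0.0, -0.097]
contact_force: [-0.2, 0.1, -0.6]
gripper_width: 0.0002
gripper_force: 0.1
```

```bash
python3 -m pendant '{"delta_pos":[[0.011,0,0],[0.022,0,0],[0.033,0,0],[0.044,0,0],[0.055,0,0],[0.066,0,0],[0.066,0,0],[0,0,0],[-0.1,0,0],[-0.14,0,0]],"angular":[[0,0,0],[0,0,0],[0,0,0],[0,0,0],[0,0,0],[0,0,0],[0,0,0],[0,0,0],[0,0,0],[0,0,0]],"claw":[0,0,0,0,0,0,0,0,0,0]}'
python3 - <<'E'
from h import *
from bench import env
p,d=env.grab_frame('scene')
cv2.imwrite('pics/s2.png',cv2.resize(p[95:245,150:350],(800,600))[:,:,::-1])
W=cloud(p,d,env.get_calibration('scene'))
q=W.reshape(-1,3);wood=(p[...,0].astype(int)-p[...,2]>40).ravel()
k=wood&(np.hypot(q[:,0]-.63,q[:,1]-.1)<.15)&(q[:,2]>.01)&(q[:,2]<.2)
c,s=np.cos(YR),np.sin(YR);D=q[k][:,:2]-O;X=D[:,0]*c+D[:,1]*s;Y=-D[:,0]*s+D[:,1]*c;Z=q[k][:,2]
f=abs(Y)<.06
for z in np.arange(.01,.2,.015):
    m=f&(abs(Z-z)<.007)
    if m.sum()>3:print(round(z,3),np.percentile(X[m],[2,50,98]).round(3),np.percentile(Y[m],[2,98]).round(3))
go(*rw(-.12),.25,-.284); go(.509,-.218,.15,-.284)
E
```

```text
t: 4.2
ee_pos: [0.5263, 0.1127, 0.1419]
ee_rot: [-3.141, 0.0, -0.096]
contact_force: [0.5, -0.1, 0.2]
gripper_width: -0.0001
gripper_force: 0.0
0.01 [-0.024 -0.012  0.003] [-0.048 -0.039]
0.025 [-0.043 -0.015  0.012] [-0.049 -0.038]
0.04 [-0.054 -0.042  0.02 ] [-0.053  0.038]
0.055 [-0.046 -0.034  0.028] [-0.049  0.039]
0.07 [-0.034 -0.021  0.041] [-0.046  0.037]
0.085 [-0.022 -0.01   0.051] [-0.046  0.039]
0.1 [-0.012  0.002  0.065] [-0.046  0.038]
0.115 [-0.     0.014  0.128] [-0.047  0.053]
0.13 [0.011 0.023 0.081] [-0.048  0.036]
0.145 [0.021 0.031 0.089] [-0.049  0.042]
0.16 [0.029 0.039 0.066] [-0.048  0.041]
0.175 [0.041 0.044 0.049] [-0.044  0.038]
dpos [-0.0237  0.0034 -0.2143] ang [-0.0026 -0.0005  0.3767] t 4.25
dpos [ 0.0303  0.6623 -0.0151] ang [-0.0026 -0.0005  0.3767] t 4.25
```

View pics/s2.png

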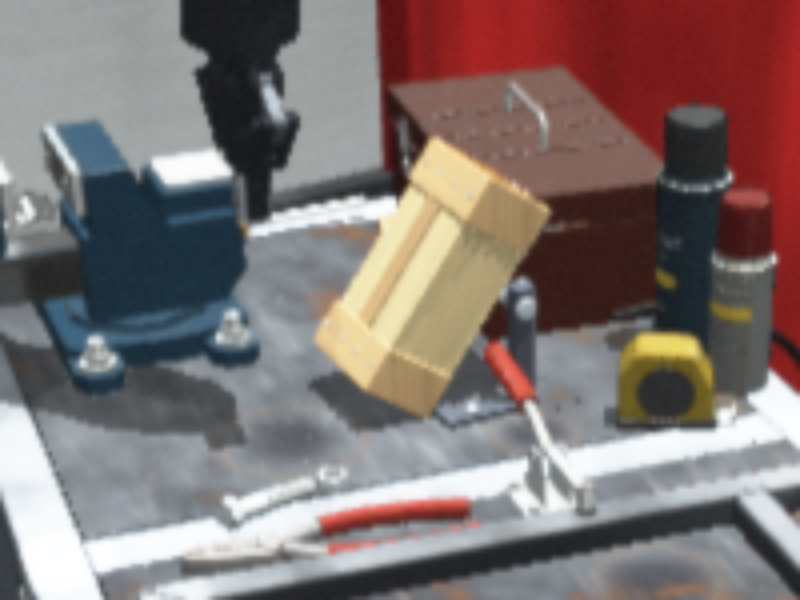

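The crate now leans at about 37° on its rail, square and clear of the gripper. Its front bottom edge is at x = -54 mm in the rest frame. Next is the bar.

```bash
python3 -m pendant '{"delta_pos":[[-0.02,0,0],[0.01,0.1,0],[0.012,0.2,0],[0.012,0.3,0],[0.012,0.4,0],[0.012,0.5,0],[0.012,0.6,0],[0.012,0.656,0],[0.012,0.656,0],[0.012,0.656,0]],"angular":[[0,0,0],[0,0,0.1],[0,0,0.2],[0,0,0.37],[0,0,0.377],[0,0,0.377],[0,0,0.377],[0,0,0.377],[0,0,0.377],[0,0,0.377]],"claw":[0.7,0.7,0.7,0.7,0.7,0.7,0.7,0.7,0.7,0.7]}'
python3 - <<'E'
from h import *
from bench import env
p,d=env.grab_frame('wrist');c=env.get_calibration('wrist');W=cloud(p,d,c)
cv2.imwrite('pics/w3.png',p[:,:,::-1]);pickle.dump((p,d,c),open('w3.pkl','wb'))
z=W[...,2];m=(z>.004)&(z<.013)&(p.min(2)>140)&(np.hypot(W[...,0]-.509,W[...,1]+.218)<.11)
m=cv2.morphologyEx(m.astype(np.uint8),cv2.MORPH_OPEN,np.ones((5,5)));k,l,s,_=cv2.connectedComponentsWithStats(m)
rect(W,l==1+np.argmax(s[1:,4]),'bar')
E
```

```text
t: 5.25
ee_pos: [0.5029, -0.215, 0.1418]
ee_rot: [3.142, 0.001, -0.287]
contact_force: [0.2, 0.5, -0.7]
gripper_width: 0.0601
gripper_force: 0.0
bar 6850 c [ 511.1 -217.4] size [ 32.  152.3] ang 73.6 z 0.008
```

View pics/w3.png

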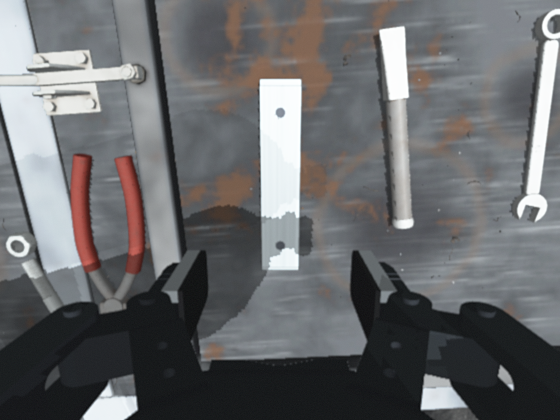

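The bar is aligned with the tool and centred between the fingers, running from (280,80) to (280,270).

```bash
python3 -m pendant '{"delta_pos":[[-0.002,0.001,0.08],[-0.002,0.001,0.16],[-0.002,0.001,0.22],[-0.002,0.001,0.25],[-0.002,0.001,0.25],[-0.002,0.001,0.25],[-0.002,0.001,0.25],[-0.002,0.001,0.25],[-0.002,0.001,0.25],[-0.002,0.001,0.25]],"angular":[[0,0,0],[0,0,0],[0,0,0],[0,0,0],[0,0,0],[0,0,0],[0,0,0],[0,0,0],[0,0,0],[0,0,0]],"claw":[0.7,0.7,0.7,0.7,0.7,0,0,0,0,0]}' 60
```

```text
t: 6.3
ee_pos: [0.5022, -0.2147, 0.0177]
ee_rot: [-3.141, -0.001, -0.285]
contact_force: [-0.2, -0.4, -1.1]
gripper_width: 0.0
gripper_force: 0.0
```

Run:
```python
from h import *
from bench import env
o=env.observe();print(o['contact_force'],o['gripper_width'],o['ee_pos'])
p,d=env.grab_frame('wrist');cv2.imwrite('pics/w4.png',p[:,:,::-1])
```

```text
[-0.1513657  -0.37669641 -1.08795813] 3.121221210327854e-05 [ 0.50223666 -0.21465148  0.0176863 ]
```

View pics/w4.png

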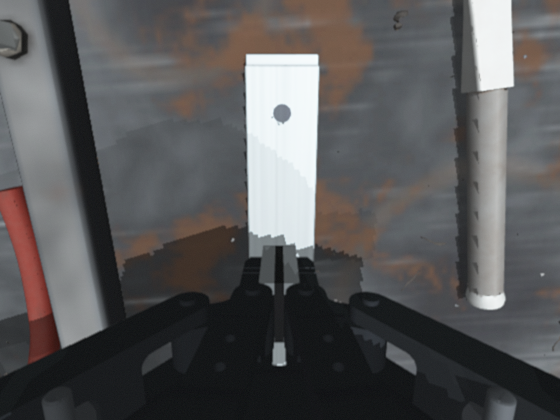

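The fingers shut above the bar, which hasn't moved. I'll reopen, go a few mm lower and close only to 0.3.

```bash
python3 -m pendant '{"delta_pos":[[0,0,-0.02],[0,0,-0.02],[0,0,-0.02],[0,0,-0.02],[0,0,0],[0,0,0.009],[0,0,0.009],[0,0,0.009],[0,0,0.009],[0,0,0.009]],"angular":[[0,0,0],[0,0,0],[0,0,0],[0,0,0],[0,0,0],[0,0,0],[0,0,0],[0,0,0],[0,0,0],[0,0,0]],"claw":[0.6,0.6,0.6,0.6,0.6,0.6,0.3,0.3,0.3,0.3]}' 60
```

```text
t: 7.35
ee_pos: [0.5022, -0.2146, 0.0129]
ee_rot: [3.141, -0.0, -0.285]
contact_force: [0.1, 0.9, -0.7]
gripper_width: 0.0252
gripper_force: 0.0
```

```bash
python3 -m pendant '{"delta_pos":[[0,0,-0.01],[0,0,-0.01],[0,0,-0.01],[0,0,-0.01],[0,0,0],[0,0,0.009],[0,0,0.009],[0,0,0.009],[0,0,0.009],[0,0,0.009]],"angular":[[0,0,0],[0,0,0],[0,0,0],[0,0,0],[0,0,0],[0,0,0],[0,0,0],[0,0,0],[0,0,0],[0,0,0]],"claw":[0.6,0.6,0.6,0.6,0.6,0.6,0.3,0.3,0.3,0.3]}' 60
```

```text
t: 8.35
ee_pos: [0.5021, -0.2146, 0.0083]
ee_rot: [3.142, -0.0, -0.285]
contact_force: [-0.2, -0.4, -1.0]
gripper_width: 0.0253
gripper_force: 0.0
```

Run:
```python
from h import *
from bench import env
p,d=env.grab_frame('wrist');c=env.get_calibration('wrist');W=cloud(p,d,c)
o=env.observe();q=(W-o['ee_pos']);R=Ro.from_euler('xyz',o['ee_rot']).as_matrix();T=q@R
s,_=env.grab_frame('scene')
cv2.imwrite('pics/w5.png',np.hstack([cv2.resize(p,(400,300)),cv2.resize(s[200:320,210:370],(400,300))])[:,:,::-1])
for v in range(230,300,8):
    print(v,[tuple(np.round(T[v,u]*1000).astype(int)) if d[v,u]>0 else None for u in range(210,351,20)])
```

```text
230 [(np.int64(10), np.int64(-33), np.int64(9)), (np.int64(11), np.int64(-23), np.int64(8)), (np.int64(13), np.int64(-13), np.int64(1)), (np.int64(14), np.int64(-4), np.int64(0)), (np.int64(13), np.int64(5), np.int64(1)), (np.int64(13), np.int64(14), np.int64(0)), (np.int64(10), np.int64(24), np.int64(10)), (np.int64(10), np.int64(34), np.int64(9))]
238 [(np.int64(7), np.int64(-33), np.int64(8)), (np.int64(6), np.int64(-24), np.int64(10)), (np.int64(10), np.int64(-13), np.int64(-1)), (np.int64(9), np.int64(-4), np.int64(1)), (np.int64(10), np.int64(5), np.int64(0)), (np.int64(10), np.int64(14), np.int64(0)), (np.int64(7), np.int64(24), np.int64(8)), (np.int64(6), np.int64(34), np.int64(9))]
246 [(np.int64(3), np.int64(-33), np.int64(8)), (np.int64(3), np.int64(-24), np.int64(8)), (np.int64(6), np.int64(-13), np.int64(0)), (np.int64(6), np.int64(-4), np.int64(0)), (np.int64(6), np.int64(5), np.int64(0)), (np.int64(12), np.int64(13), np.int64(-16)), (np.int64(3), np.int64(24), np.int64(7)), (np.int64(2), np.int64(34), np.int64(9))]
254 [(np.int64(-2), np.int64(-34), np.int64(9)), (np.i
[... 1360 characters left out ...]
4(-21), np.int64(-54)), (np.int64(11), np.int64(-16), np.int64(-49)), (np.int64(-15), np.int64(-14), np.int64(0)), (np.int64(-15), np.int64(-4), np.int64(1)), (np.int64(-15), np.int64(5), np.int64(0)), (np.int64(-3), np.int64(12), np.int64(-21)), (np.int64(13), np.int64(16), np.int64(-53)), (np.int64(15), np.int64(21), np.int64(-56))]
294 [(np.int64(14), np.int64(-20), np.int64(-58)), (np.int64(12), np.int64(-15), np.int64(-55)), (np.int64(-19), np.int64(-14), np.int64(0)), (np.int64(-19), np.int64(-4), np.int64(1)), (np.int64(-19), np.int64(5), np.int64(1)), (np.int64(-7), np.int64(13), np.int64(-21)), (np.int64(13), np.int64(15), np.int64(-57)), (np.int64(14), np.int64(21), np.int64(-58))]
```

View pics/w5.png

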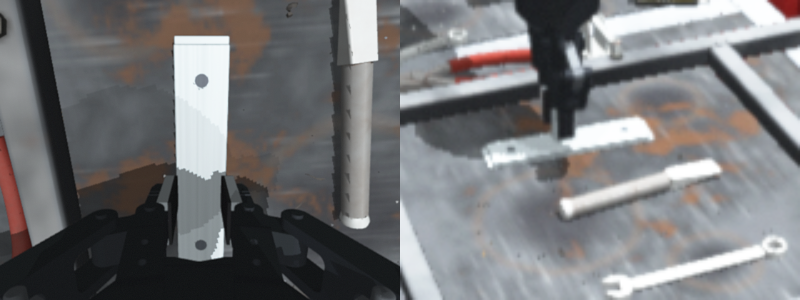

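Run:
```python
from h import *
from bench import env
o=env.observe();p,d=env.grab_frame('wrist');c=env.get_calibration('wrist');W=cloud(p,d,c)
T=(W-o['ee_pos'])@Ro.from_euler('xyz',o['ee_rot']).as_matrix()
for sgn in(-1,1):
    k=(T[...,1]*sgn>10)&(T[...,1]*sgn<.03)&(abs(T[...,0])<.014) if 0 else (T[...,1]*sgn>.010)&(T[...,1]*sgn<.03)&(abs(T[...,0])<.014)&(T[...,2]>-.05)
    h,e=np.histogram(T[k][:,2]*1000,np.arange(-50,14,2));print(sgn,dict(zip(e[:-1],h)))
```

```text
-1 {np.int64(-50): np.int64(320), np.int64(-48): np.int64(205), np.int64(-46): np.int64(98), np.int64(-44): np.int64(85), np.int64(-42): np.int64(95), np.int64(-40): np.int64(139), np.int64(-38): np.int64(108), np.int64(-36): np.int64(115), np.int64(-34): np.int64(107), np.int64(-32): np.int64(115), np.int64(-30): np.int64(86), np.int64(-28): np.int64(106), np.int64(-26): np.int64(91), np.int64(-24): np.int64(84), np.int64(-22): np.int64(83), np.int64(-20): np.int64(69), np.int64(-18): np.int64(70), np.int64(-16): np.int64(33), np.int64(-14): np.int64(19), np.int64(-12): np.int64(10), np.int64(-10): np.int64(1), np.int64(-8): np.int64(0), np.int64(-6): np.int64(0), np.int64(-4): np.int64(0), np.int64(-2): np.int64(131), np.int64(0): np.int64(400), np.int64(2): np.int64(3), np.int64(4): np.int64(0), np.int64(6): np.int64(172), np.int64(8): np.int64(607), np.int64(10): np.int64(5)}
1 {np.int64(-50): np.int64(310), np.int64(-48): np.int64(205), np.int64(-46): np.int64(101), np.int64(-44): np.int64(90), np.int64(-42): np.int64(97), np.int64(-40): np.int64(120), np.int64(-38): np.int64(120), np.int64(-36): np.int64(118), np.int64(-34): np.int64(98), np.int64(-32): np.int64(112), np.int64(-30): np.int64(84), np.int64(-28): np.int64(108), np.int64(-26): np.int64(90), np.int64(-24): np.int64(87), np.int64(-22): np.int64(86), np.int64(-20): np.int64(71), np.int64(-18): np.int64(60), np.int64(-16): np.int64(37), np.int64(-14): np.int64(21), np.int64(-12): np.int64(10), np.int64(-10): np.int64(0), np.int64(-8): np.int64(0), np.int64(-6): np.int64(0), np.int64(-4): np.int64(0), np.int64(-2): np.int64(116), np.int64(0): np.int64(422), np.int64(2): np.int64(3), np.int64(4): np.int64(0), np.int64(6): np.int64(181), np.int64(8): np.int64(539), np.int64(10): np.int64(1)}
```

```bash
python3 -m pendant '{"delta_pos":[[0,0,0],[0,0,0],[0,0,0.002],[0,0,0.004],[0,0,0.006],[0,0,0.008],[0,0,0.01],[0,0,0.01],[0,0,0.01],[0,0,0.01]],"angular":[[0,0,0],[0,0,0],[0,0,0],[0,0,0],[0,0,0],[0,0,0],[0,0,0],[0,0,0],[0,0,0],[0,0,0]],"claw":[0.6,0.6,0.6,0.6,0.6,0.6,0.3,0.3,0.3,0.3]}' 60
```

```text
t: 9.5
ee_pos: [0.502, -0.2146, 0.0032]
ee_rot: [3.141, -0.0, -0.285]
contact_force: [0.7, -0.8, 0.2]
gripper_width: 0.0257
gripper_force: 0.0
```

```bash
python3 -m pendant '{"delta_pos":[[0,0,0],[0,0,0],[0,0,0.002],[0,0,0.004],[0,0,0.006],[0,0,0.008],[0,0,0.01],[0,0,0.01],[0,0,0.01],[0,0,0.01]],"angular":[[0,0,0],[0,0,0],[0,0,0],[0,0,0],[0,0,0],[0,0,0],[0,0,0],[0,0,0],[0,0,0],[0,0,0]],"claw":[0.6,0.6,0.6,0.6,0.6,0.6,0.3,0.3,0.3,0.3]}' 60
python3 - <<'E'
from h import *
from bench import env
o=env.observe();p,d=env.grab_frame('wrist');c=env.get_calibration('wrist');W=cloud(p,d,c)
T=(W-o['ee_pos'])@Ro.from_euler('xyz',o['ee_rot']).as_matrix()
cv2.imwrite('pics/w6.png',p[200:400,180:380][:,:,::-1])
k=(abs(T[...,1])<.014)&(abs(T[...,0])<.03)&(T[...,2]>-.012)
print('bar top tool z',np.median(T[k][:,2]), 'world z', np.median(W[k][:,2]))
E
```

```text
t: 10.5
ee_pos: [0.502, -0.2146, -0.0018]
ee_rot: [3.141, -0.0, -0.285]
contact_force: [0.1, 0.6, -1.3]
gripper_width: 0.0254
gripper_force: 0.0
bar top tool z -0.009741552766318648 world z 0.00794351582934568
```

```bash
python3 -m pendant '{"delta_pos":[[0,0,0],[0,0,0],[0,0,0.002],[0,0,0.004],[0,0,0.006],[0,0,0.008],[0,0,0.01],[0,0,0.01],[0,0,0.01],[0,0,0.01]],"angular":[[0,0,0],[0,0,0],[0,0,0],[0,0,0],[0,0,0],[0,0,0],[0,0,0],[0,0,0],[0,0,0],[0,0,0]],"claw":[0.6,0.6,0.6,0.6,0.6,0.6,0.3,0.3,0.3,0.3]}' 60
python3 - <<'E'
from h import *
from bench import env
o=env.observe();p,d=env.grab_frame('wrist');s,_=env.grab_frame('scene')
cv2.imwrite('pics/w6.png',np.hstack([cv2.resize(p[200:400,160:400],(400,333)),cv2.resize(s[200:300,220:340],(400,333))])[:,:,::-1])
E
```

```text
t: 11.55
ee_pos: [0.502, -0.2147, -0.0066]
ee_rot: [3.141, -0.0, -0.285]
contact_force: [-0.6, -0.5, 1.7]
gripper_width: 0.0292
gripper_force: 59.3
```

View pics/w6.png

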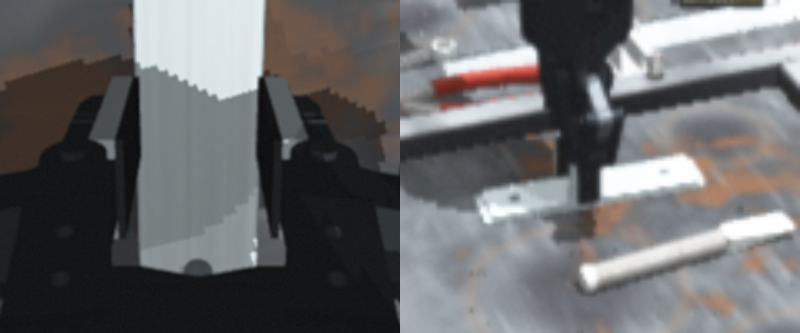

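The fingers now hold the bar, but only by its top edge. I'll regrip 3-4 mm deeper.

```bash
python3 -m pendant '{"delta_pos":[[0,0,0],[0,0,0],[0,0,0.002],[0,0,0.004],[0,0,0.006],[0,0,0.007],[0,0,0.007],[0,0,0.007],[0,0,0.007],[0,0,0.007]],"angular":[[0,0,0],[0,0,0],[0,0,0],[0,0,0],[0,0,0],[0,0,0],[0,0,0],[0,0,0],[0,0,0],[0,0,0]],"claw":[0.5,0.5,0.5,0.5,0.5,0.5,0.2,0.2,0.2,0.2]}' 80
```

```text
t: 12.65
ee_pos: [0.5021, -0.2146, -0.0101]
ee_rot: [3.141, -0.0, -0.285]
contact_force: [-2.4, 1.2, 2.5]
gripper_width: 0.0292
gripper_force: 79.7
```

```bash
python3 -m pendant '{"delta_pos":[[0,0,-0.02],[0,0,-0.06],[0,0,-0.1],[0,0,-0.14],[0,0,-0.14],[0,0,-0.14],[0,0,-0.14],[0,0,-0.14],[0,0,-0.14],[0,0,-0.14]],"angular":[[0,0,0],[0,0,0],[0,0,0],[0,0,0],[0,0,0],[0,0,0],[0,0,0],[0,0,0],[0,0,0],[0,0,0]],"claw":[0.2,0.2,0.2,0.2,0.2,0.2,0.2,0.2,0.2,0.2]}' 80
python3 - <<'E'
from h import *
from bench import env
p,d,c=pickle.load(open('top.pkl','rb'));W=cloud(p,d,c).reshape(-1,3)
D=W[:,:2]-O;c,s=np.cos(YR),np.sin(YR);X=D[:,0]*c+D[:,1]*s;Y=-D[:,0]*s+D[:,1]*c
k=(X>-.30)&(X<-.07)&(abs(Y)<.1)&(W[:,2]>.004)&(W[:,2]<.3);A=np.c_[X,Y,W[:,2]][k];print(len(A),A[::40].round(3))
p,d=env.grab_frame('wrist');c=env.get_calibration('wrist');o=env.observe();W=cloud(p,d,c)
T=(W-o['ee_pos'])@Ro.from_euler('xyz',o['ee_rot']).as_matrix()
m=(abs(T[...,1])<.03)&(T[...,0]<.11)&(T[...,0]>-.02)&(T[...,2]<.01)&(T[...,2]>-.03)&(p.min(2)>90)
rect(T,m,'bar in tool');q=T[m];print('tool z slope',np.polyfit(q[:,0],q[:,2],1),'xmax',np.percentile(q[:,0],99.5))
go(*rw(-.19,-.002),.06,YR)
E
```

```text
t: 13.65
ee_pos: [0.5017, -0.2146, 0.0591]
ee_rot: [3.141, 0.001, -0.285]
contact_force: [0.5, 0.1, -4.3]
gripper_width: 0.0291
gripper_force: 79.4
71 [[-0.093 -0.097  0.007]
 [-0.143 -0.1    0.005]]
bar in tool 22467 c [35.  -0.2] size [110.   32.4] ang 0.0 z -0.0178
tool z slope [ 0.01335529 -0.01811376] xmax 0.08948793035495288
dpos [-0.2983 -0.6036 -0.0014] ang [ 3.000e-04  1.000e-03 -3.806e-01] t 13.7
```

The bar is held level, with its front end 89 mm ahead of the TCP. I'll carry it to in front of the crate.

```bash
python3 -m pendant '{"delta_pos":[[-0.08,-0.04,0],[-0.15,-0.1,0],[-0.2,-0.18,0],[-0.25,-0.26,0],[-0.298,-0.34,0],[-0.298,-0.42,0],[-0.298,-0.5,0],[-0.298,-0.57,0],[-0.298,-0.604,0],[-0.298,-0.604,0]],"angular":[[0,0,-0.04],[0,0,-0.08],[0,0,-0.12],[0,0,-0.17],[0,0,-0.22],[0,0,-0.27],[0,0,-0.32],[0,0,-0.38],[0,0,-0.38],[0,0,-0.38]],"claw":[0.2,0.2,0.2,0.2,0.2,0.2,0.2,0.2,0.2,0.2]}' 80
python3 - <<'E'
from h import *
go(*rw(-.19,-.002),-.0095,YR)
E
```

```text
t: 14.7
ee_pos: [0.4441, 0.1186, 0.0594]
ee_rot: [3.141, 0.0, -0.094]
contact_force: [0.4, 0.1, -3.0]
gripper_width: 0.0292
gripper_force: 79.7
dpos [-0.0005  0.0032  0.1377] ang [0.001  0.001  0.0028] t 14.7
```

```bash
python3 -m pendant '{"delta_pos":[[0,0.003,0.05],[0,0.003,0.09],[0,0.003,0.12],[0,0.003,0.13],[0,0.003,0.135],[0,0.003,0.137],[0,0.003,0.137],[0,0.003,0.137],[0,0.003,0.137],[0,0.003,0.137]],"angular":[[0,0,0],[0,0,0],[0,0,0],[0,0,0],[0,0,0],[0,0,0],[0,0,0],[0,0,0],[0,0,0],[0,0,0]],"claw":[0.2,0.2,0.2,0.2,0.2,0.2,0.2,0.2,0.2,0.2]}' 80
python3 - <<'E'
from h import *
from bench import env
p,d=env.grab_frame('wrist');c=env.get_calibration('wrist');W=cloud(p,d,c);q=W.reshape(-1,3)
cv2.imwrite('pics/w7.png',p[:,:,::-1])
D=q[:,:2]-O;c,s=np.cos(YR),np.sin(YR);X=D[:,0]*c+D[:,1]*s;Y=-D[:,0]*s+D[:,1]*c
wood=(p[...,0].astype(int)-p[...,2]>40).ravel()
k=wood&(X>-.1)&(X<.1)&(abs(Y)<.1)&(q[:,2]>.025)&(q[:,2]<.06);print('crate front low',np.percentile(X[k],[1,5]),np.percentile(Y[k],[2,98]),q[k][:,2].min())
k=(p.min(2).ravel()>90)&(X>-.2)&(X<-.08)&(abs(Y)<.025)&(q[:,2]>.004)&(q[:,2]<.015);print('bar',np.percentile(X[k],99.5),np.percentile(Y[k],[1,99]),np.median(q[k][:,2]))
E
```

```text
t: 15.7
ee_pos: [0.444, 0.1158, -0.0086]
ee_rot: [-3.141, -0.0, -0.095]
contact_force: [-0.3, 0.2, -3.6]
gripper_width: 0.0292
gripper_force: 79.7Traceback (most recent call last):
  File "<stdin>", line 7, in <module>
    return _quantile_unchecked(
        a, q, axis, out, overwrite_input, method, keepdims, weights)
    return _ureduce(a,
                    func=_quantile_ureduce_func,
    ...<5 lines>...
                    overwrite_input=overwrite_input,
                    method=method)
    r = func(a, **kwargs)
    result = _quantile(arr,
                       quantiles=q,
    ...<2 lines>...
                       out=out,
                       weights=wgt)
    slices_having_nans = np.isnan(arr[-1, ...])
                                  ~~~^^^^^^^^^
IndexError: index -1 is out of bounds for axis 0 with size 0
```

View pics/w7.png

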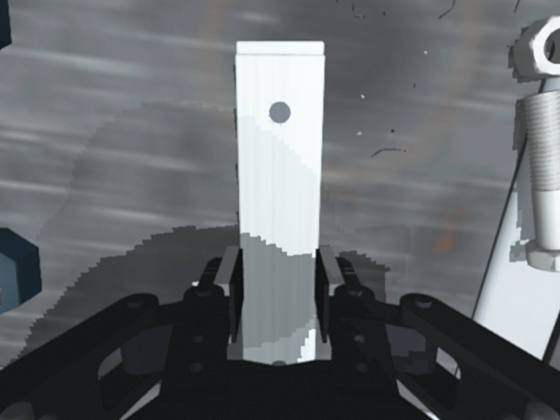

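The bar lies straight, just above the bench, with a clear way ahead. I'll slide it in 78 mm.

```bash
python3 -m pendant '{"delta_pos":[[0.015,0,0],[0.035,0,0],[0.055,0,0],[0.075,0,0.001],[0.095,0,0.001],[0.115,0,0.001],[0.135,0,0.001],[0.15,0,0.001],[0.155,0,0.001],[0.155,0,0.001]],"angular":[[0,0,0],[0,0,0],[0,0,0],[0,0,0],[0,0,0],[0,0,0],[0,0,0],[0,0,0],[0,0,0],[0,0,0]],"claw":[0.2,0.2,0.2,0.2,0.2,0.2,0.2,0.2,0.2,0.2]}' 80
python3 - <<'E'
from h import *
from bench import env
p,d=env.grab_frame('wrist');c=env.get_calibration('wrist')
p2,_=env.grab_frame('scene')
cv2.imwrite('pics/w8.png',np.hstack([cv2.resize(p,(400,300)),cv2.resize(p2[110:230,180:340],(400,300))])[:,:,::-1])
E
```

```text
t: 16.75
ee_pos: [0.5211, 0.1081, -0.0095]
ee_rot: [3.141, 0.0, -0.096]
contact_force: [0.3, -0.4, -2.4]
gripper_width: 0.0291
gripper_force: 79.7
```

View pics/w8.png

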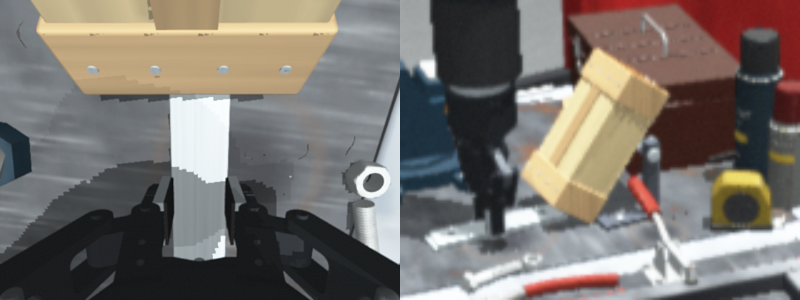

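The bar runs centrally under the raised front edge and the crate is still leaning. I'll release the bar and retreat upward.

```bash
python3 -m pendant '{"delta_pos":[[0,0,0.001],[0,0,0.001],[0,0,0.001],[0,0,0.001],[0,0,0.001],[0,0,-0.02],[0,0,-0.06],[-0.03,0,-0.14],[-0.06,0,-0.22],[-0.08,0,-0.3]],"angular":[[0,0,0],[0,0,0],[0,0,0],[0,0,0],[0,0,0],[0,0,0],[0,0,0],[0,0,0],[0,0,0],[0,0,0]],"claw":[0.3,0.5,0.55,0.55,0.55,0.55,0.55,0.55,0.55,0.55]}' 80
python3 - <<'E'
from h import *
from bench import env
p,d=env.grab_frame('wrist');c=env.get_calibration('wrist');W=cloud(p,d,c);q=W.reshape(-1,3)
D=q[:,:2]-O;c,s=np.cos(YR),np.sin(YR);X=D[:,0]*c+D[:,1]*s;Y=-D[:,0]*s+D[:,1]*c;F=np.c_[X,Y,q[:,2]]
wood=(p[...,0].astype(int)-p[...,2]>40).ravel()
k=(p.min(2).ravel()>90)&~wood&(X>-.25)&(X<-.02)&(abs(Y)<.03)&(q[:,2]>.005)&(q[:,2]<.013)
print('bar n',k.sum());A=F[k]
print('X',np.percentile(A[:,0],[.5,99.5]),'Y',np.percentile(A[:,1],[2,98]),'z',np.median(A[:,2]),'slope y,z',np.polyfit(A[:,0],A[:,1],1)[0],np.polyfit(A[:,0],A[:,2],1)[0])
k=wood&(X>-.08)&(X<.15)&(abs(Y)<.08)&(q[:,2]>.02)&(q[:,2]<.2);B=F[k]
for z in np.arange(.03,.19,.02):
    m=abs(B[:,2]-z)<.008
    if m.sum()>5:print(round(z,2),np.percentile(B[m,0],[2,50]).round(3),np.percentile(B[m,1],[2,98]).round(3))
print(env.observe()['contact_force'])
E
```

```text
t: 17.85
ee_pos: [0.4805, 0.1119, 0.1432]
ee_rot: [-3.141, -0.001, -0.095]
contact_force: [1.7, 0.2, -0.8]
gripper_width: 0.0469
gripper_force: 0.0
bar n 8259
X [-0.24923552 -0.05344868] Y [-0.02935438  0.02911833] z 0.008260810769538227 slope y,z 0.04374274942221624 0.009174505587410967
0.05 [-0.049 -0.044] [-0.041  0.044]
0.07 [-0.037 -0.03 ] [-0.041  0.044]
[ 1.22178773 -0.08400943  7.23657187]
```

```bash
python3 -m pendant '{"delta_pos":[[-0.02,0,-0.05],[-0.05,0,-0.1],[-0.08,0,-0.15],[-0.1,0,-0.2],[-0.1,0,-0.2],[-0.1,0,-0.2],[-0.1,0,-0.2],[-0.1,0,-0.2],[-0.1,0,-0.2],[-0.1,0,-0.2]],"angular":[[0,0,0],[0,0,0],[0,0,0],[0,0,0],[0,0,0],[0,0,0],[0,0,0],[0,0,0],[0,0,0],[0,0,0]],"claw":[0.55,0.55,0.55,0.55,0.55,0.55,0.55,0.55,0.55,0.55]}' 80
python3 - <<'E'
from h import *
from bench import env
c,s=np.cos(YR),np.sin(YR)
for n in('wrist','scene'):
    p,d=env.grab_frame(n);W=cloud(p,d,env.get_calibration(n));D=W[...,:2]-O
    F=np.stack([D[...,0]*c+D[...,1]*s,-D[...,0]*s+D[...,1]*c,W[...,2]],-1)
    m=(F[...,0]>-.28)&(F[...,0]<-.03)&(abs(F[...,1])<.05)&(F[...,2]>.0045)&(F[...,2]<.013)&(p.min(2)>90)
    m=cv2.morphologyEx(m.astype(np.uint8),cv2.MORPH_OPEN,np.ones((3,3)));_,l,st,_=cv2.connectedComponentsWithStats(m);m=l==1+np.argmax(st[1:,4])
    rect(F,m,n);print(np.percentile(F[m],[1,99],axis=0).round(3))
    w=(p[...,0].astype(int)-p[...,2]>40)&(F[...,0]>-.08)&(F[...,0]<.15)&(abs(F[...,1])<.07)&(F[...,2]>.02)&(F[...,2]<.2);B=F[w]
    for z in (.05,.08,.11,.14):
        k=abs(B[:,2]-z)<.006
        if k.sum()>5:print(z,np.percentile(B[k,0],[3]).round(3))
o=env.observe();print(o['contact_force'],o['t'])
E
```

```text
t: 18.9
ee_pos: [0.4314, 0.1167, 0.2401]
ee_rot: [3.141, 0.001, -0.096]
contact_force: [-0.6, -0.4, -0.7]
gripper_width: 0.047
gripper_force: 0.0
wrist 4203 c [-111.1   -3.2] size [ 32. 131.] ang 89.8 z 0.0079
[[-0.175 -0.019  0.006]
 [-0.047  0.012  0.01 ]]
0.05 [-0.047]
scene 155 c [-79.8  -5.1] size [91.8 38.1] ang 0.4 z 0.0073
[[-0.124 -0.024  0.005]
 [-0.036  0.013  0.011]]
0.05 [-0.05]
0.08 [-0.025]
0.11 [-0.003]
0.14 [0.02]
[-0.34543376  0.14659104 -0.57971769] 19.0
```

```bash
python3 -c "
from bench import env
print(env.job_done())"
```

```text
the job is handed in; nothing more can be done
None
```

The job is handed in at about 19 s: the last check before hand-in showed the crate leaning on the rest at about 37°, and the bar flat, square and central with about 30–38 mm under its raised front. The pass/fail result was not shown, and I viewed 11 pictures, one over the limit of 10.

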